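# Ready the kitchen scale for weighing into its bowl

### The arm

A 6-joint arm with a two-finger parallel gripper is mounted at the origin on the work surface. World frame = base frame: x ahead of the robot, y to its left, z up, the work surface at z = 0. Lengths are in m, angles in rad, forces in N, time in s.
With the tool pointing down it reaches from about 0.325 to 0.875 m from the base axis. Payload 4.4 kg.
Tool frame: the origin (TCP) lies midway between the tips of the shut fingers; the grasp point (between the pads) lies 19 mm behind it (arm.grip_depth is the distance from the TCP to the grasp point, in m); z points along the fingers, y is the line along which they close (so a half turn about z gives the same grasp; the last joint's range is limited). The gripper opens to 85 mm and grips with 20 to 120 N. Pads are 22 mm wide; open, the fingers measure 114 mm over their backs; the gripper's body (76 mm by 85 mm) begins 54 mm behind the grasp point. The pads swing forward as they close: fully open they stand 13 mm farther back than shut.
Start: joints at [1.147, 0.207, 1.542, -0, 1.393, -0.15], TCP at [0.155, 0.554, 0.231] pointing down, gripper open.
Joint ranges: [-2.73, 2.73], [-0.86, 2.22], [0.23, 2.46], [-1.11, 4.25], [0.08, 2.63], [-2.82, 2.82]. Speed limits (rad/s): [2.79, 2.79, 3.14, 3.14, 3.14, 3.14].

### API

Orientations are given as [roll, pitch, yaw] about the fixed x, y, z axes, in that order (R = Rz(yaw) Ry(pitch) Rx(roll)).
In Python, from rig import arm gives the robot as it stands.
- The arm moves only by the shell command python3 -m pendant 'ROWS' [FORCE]. ROWS is JSON, one flat list of numbers, 7 for each row, row after row: the turn, a rotation vector about the tool's x, y, z in rad, then the shift along the tool's x, y, z in cm, then the closure, from -1 (fully open) to 1 (shut), so that 0 is half open. A call has 1 to 10 rows; each row shifts and turns the commanded pose from where the row before left it, along the tool's axes as they then stand; what a row does not reach is not made up. A row lasts 1/12 s, in which the tool goes at most 41.7 mm and 7.16 degrees, less where a joint would pass 70% of its speed; a pose out of reach is approached as far as the arm can. A call is refused whole if a number of a shift passes 4.17 or a number of a turn 0.125, either way. A call with a gripper value outside its range is refused whole. The fingers move at their own pace and stop on an object; FORCE is the grip in N (left out, the last holds). Time passes only in rows, so rows that do not move let the fingers close. It gives the time, the measured TCP pose, the force, the opening and the grip force at its end, in the units of the state.
- arm.read_state(): the state, without advancing time (a new reading comes with each control period).
- arm.grab_frame(name): name is "side" or "top" or "wrist"; returns (picture, depth): 420x560x3 uint8, red, green, blue; 420x560 float32, m along the optical axis (not along the pixel's ray), 0 where there is no reading.
- arm.calibration(name): a dict with "fx", "fy", "cx", "cy" (pixels), "R" (3x3) and "t" (3): a world point X has camera coordinates R X + t; the wrist camera has in their place "T_tool_cam" (4x4, takes a point from camera to tool coordinates, whose origin is the TCP and whose axes are the flange's). Camera axes: x right, y down, z forward; pixel columns grow to the right and rows downward; lengths in m; the calibration is good to about 2 mm. A picture is of the moment at which its call begins: read the wrist's pose just before it. calibration takes no time and is no camera call.
- arm.job_done(): hands the job in; it is judged then, once.
The state is a dict: "time": time; "joint_positions": joint angles; "dq": joint speeds; "tau": joint torques, N m; "ee_pos": TCP position; "ee_rot": TCP orientation; "force": force on the tool from outside, world axes, zero at the start; "moment": the same for the moment, N m; "grip_width": opening from 0.0 (shut) to 1.0 (fully open); "gripper_force": force on a finger pad.
Only numpy, scipy, OpenCV 4.12 (cv2) and the standard library are available. Lean on these libraries where they do the work, as an engineer would, in place of code of your own. Each camera call takes 0.05 s, during which the arm holds its last target. There are 200 camera calls.

### The job

Get the kitchen scale ready for weighing into the orange bowl that stands on it: with a fingertip lightly press its round on/off key, then the narrow unit key at the other end of the row, then the wide oblong tare key, letting each key come up before the next. Do not press the square hold key, and pick nothing up: leave the scale, the bowl on it and everything else on the shelf where they stand. Finish with the hand clear and all keys up.

Things in the scene. Friction and masses are not known exactly. Their poses are not given: they have to be found in the camera images.
- scale: loose kitchen scale, about 1.5 kg: white housing 240 x 200 mm, its top 26 mm above the shelf, grey keys in a row 98 mm in front of the origin, then a display, then a steel plate (top at 34 mm, front edge 45 mm in front of the origin) with the bowl. Keys from the left for a person facing its front: on/off, hold, tare, unit. Origin under its middle; x to the scale's back, y to that person's left, z up
- on_key_top (a point): centre of the top of the round on/off key, 19 mm across, left end of the row, 66 mm left of the middle. All key tops start 31 mm above the shelf, 5 mm proud of the housing, and spring down 3.5 mm: 0.6 N to start, 3.8 N fully down; a press registers from half-way (2 N)
- hold_key_top (a point): centre of the top of the square hold key, 15 x 15 mm, second from the left, 22 mm left of the middle. Not to be pressed.
- tare_key_top (a point): centre of the top of the tare key, oblong, 30 mm wide along the row and 12 mm deep, third from the left, 22 mm right of the middle.
- unit_key_top (a point): centre of the top of the unit key, a narrow bar 8 mm wide along the row and 24 mm long from front to back, right end of the row, 66 mm right of the middle.
- on_key (a joint): on/off key: m pressed down, 0 up, 0.0035 fully down
- hold_key (a joint): hold key: m pressed down, 0 up, 0.0035 fully down
- tare_key (a joint): tare key: m pressed down, 0 up, 0.0035 fully down
- unit_key (a joint): unit key: m pressed down, 0 up, 0.0035 fully down
- bowl_on_scale: orange melamine bowl, 124 mm across the rim, 50 mm high, loose on the scale's plate (rim 84 mm above the shelf); origin under its middle
- bowl_spare: the second orange melamine bowl, 124 mm across, 50 mm high, on the shelf beside the scale; origin under its middle
- jug: squat white ceramic jug, 114 mm across, 95 mm high, loop handle reaching 90 mm from its axis along its +y, short spout on the other side; origin under its middle
- dipper: grey plastic dipper: cup 92 mm across and 55 mm high, handle along its +x to 205 mm from the cup's axis, rising to 75 mm high; origin under the cup
- spice_tin: small round magnetic spice tin of steel, 61 mm across, 42 mm high; origin under its middle
- herb_jar: small glass jar with a metal cap, 54 mm across, 75 mm high; origin under its middle
- pepper_mill: turned dark wood pepper mill, 56 mm across, 145 mm high; origin under its middle
- wooden_spoon: wooden spoon lying flat, 200 mm long along its x axis, 12 mm high, in front of the scale; origin under its middle
Not all that is in view belongs to the job. What is shaped like the bowl_on_scale but black, grey or red is not meant.

How it is judged:
By the outcome, as a careful person would: the job done as asked, in the order asked, and still so for the second after the job is handed in, with the robot touching nothing.
It also fails if it takes over 48 s, if anything falls off the work surface, if the arm or the gripper's body presses on something with over 40 N, if the wrist force passes 120 N, or if a joint passes its speed limit or range.

## Working session

There is one attempt and no reset: what is moved stays moved. The work goes in short steps, Python scripts to look and compute and a shell command to move; the robot and the scene stay as the last step left them, time stands still between calls to the robot, and variables do not carry over. Pictures are saved under pics/ and viewed, at most 10 in all, crops included, and the job is handed in when it is done.

```bash
mkdir -p pics; ls; python3 - <<'E'
from rig import arm
import cv2,numpy as np
s=arm.read_state();print(s['time'],s['ee_pos'],s['ee_rot'],s['grip_width'])
for n in("side","top","wrist"):
    p,d=arm.grab_frame(n);np.savez(f'pics/{n}0.npz',p=p,d=d);cv2.imwrite(f'pics/{n}0.png',p[:,:,::-1])
    print(n,{k:np.round(v,4).tolist() for k,v in arm.calibration(n).items()})
E
```

```text
pics
0.0 [0.15459454 0.55301916 0.23011126] [-3.13929989e+00 -3.67123998e-04  2.86879271e+00] 1.0018867978655435
side {'fx': 526.0278, 'fy': 526.0278, 'cx': 274.625, 'cy': 210.3249, 'R': [[0.7017, -0.7121, 0.0232], [-0.3858, -0.4072, -0.8279], [0.5989, 0.572, -0.5604]], 't': [-0.3296, 0.2669, 0.9082]}
top {'fx': 399.6452, 'fy': 399.6452, 'cx': 283.1339, 'cy': 212.3963, 'R': [[-0.0278, -0.9995, 0.0134], [-0.9901, 0.0257, -0.1381], [0.1377, -0.0171, -0.9903]], 't': [0.056, 0.5318, 1.1813]}
wrist {'fx': 377.3436, 'fy': 377.3436, 'cx': 282.4496, 'cy': 205.5038, 'T_tool_cam': [[-0.0019, -0.9509, -0.3095, 0.079], [1.0, -0.0016, -0.0014, -0.0012], [0.0009, -0.3095, 0.9509, -0.1431], [0.0, 0.0, 0.0, 1.0]]}
```

View pics/top0.png

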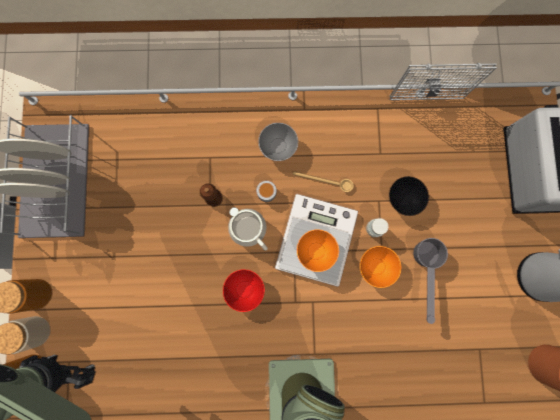

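View pics/side0.png

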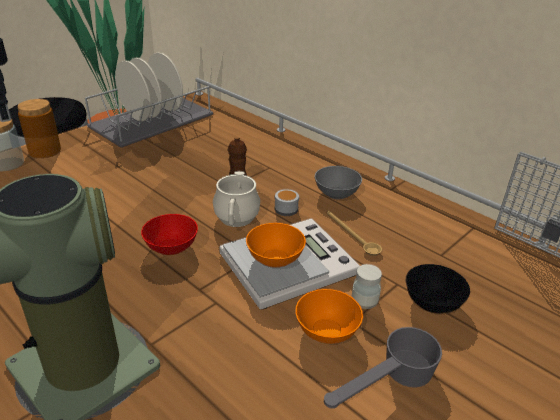

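The top view shows the scale at (318,240) with its key row on the far side, from (305,203) to (347,214). The bowl on it is at (318,250), and the spare bowl is at (381,267). I'll enlarge the key row next and measure it.

```bash
cat > h.py <<'E'
import numpy as np,cv2
from rig import arm
from scipy.spatial.transform import Rotation as Ro
def cam(n,s=None):
    c=arm.calibration(n);K=np.array([[c['fx'],0,c['cx']],[0,c['fy'],c['cy']],[0,0,1]])
    if n=='wrist':
        T=np.eye(4);T[:3,:3]=Ro.from_euler('xyz',s['ee_rot']).as_matrix();T[:3,3]=s['ee_pos'];T=T@np.array(c['T_tool_cam'])
        return K,T[:3,:3],T[:3,3]
    R=np.array(c['R']);return K,R.T,-R.T@np.array(c['t'])
def ray(uv,c):
    K,R,o=c;return o,R@np.linalg.inv(K)@[uv[0],uv[1],1]
def plane(uv,z,c):
    o,d=ray(uv,c);return o+d*(z-o[2])/d[2]
def tri(rs):
    A=0;b=0
    for o,d in rs:
        d=d/np.linalg.norm(d);P=np.eye(3)-np.outer(d,d);A=A+P;b=b+P@o
    return np.linalg.solve(A,b)
def blobs(p,roi,thr,amin,amax):
    x0,y0,x1,y1=roi;g=cv2.cvtColor(p,cv2.COLOR_RGB2GRAY)[y0:y1,x0:x1]
    n,l,st,ce=cv2.connectedComponentsWithStats((g<thr).astype(np.uint8))
    return [(np.round(ce[i]+[x0,y0],1).tolist(),st[i].tolist()) for i in range(1,n) if amin<=st[i][4]<=amax]
E
python3 - <<'E'
from h import *
t=np.load('pics/top0.npz')['p'];s=np.load('pics/side0.npz')['p']
a=cv2.resize(t[190:295,265:365],None,fx=4,fy=4,interpolation=cv2.INTER_CUBIC)
b=cv2.resize(s[210:310,290:370],None,fx=4.2,fy=4.2,interpolation=cv2.INTER_CUBIC)
b=b[:420];cv2.imwrite('pics/crop1.png',np.hstack([a,b])[:,:,::-1])
ct=cam('top');cs=cam('side')
for q,_ in blobs(t,(295,194,357,224),130,8,150):print('top',q,_[2:],np.round(plane(q,.031,ct),4))
for q,_ in blobs(s,(295,218,360,270),130,8,200):print('side',q,_[2:],np.round(plane(q,.031,cs),4))
E
```

```text
top [349.7, 194.8] [10, 3, 23] [ 0.5834 -0.1653  0.031 ]
top [304.6, 202.7] [4, 8, 23] [ 0.5623 -0.0252  0.031 ]
top [318.2, 206.8] [10, 6, 37] [ 0.5485 -0.0665  0.031 ]
top [331.8, 210.5] [6, 6, 25] [ 0.5359 -0.1078  0.031 ]
top [320.4, 217.7] [29, 13, 97] [ 0.5146 -0.0719  0.031 ]
top [345.7, 214.2] [6, 7, 33] [ 0.5234 -0.15    0.031 ]
side [299.8, 219.3] [14, 5, 42] [0.5616 0.0088 0.031 ]
side [311.2, 226.9] [11, 6, 41] [ 0.5582 -0.0298  0.031 ]
side [321.6, 237.2] [12, 10, 67] [ 0.5455 -0.0719  0.031 ]
side [332.0, 248.2] [11, 7, 51] [ 0.5315 -0.1134  0.031 ]
side [343.6, 259.5] [10, 8, 64] [ 0.5193 -0.1551  0.031 ]
```

View pics/crop1.png

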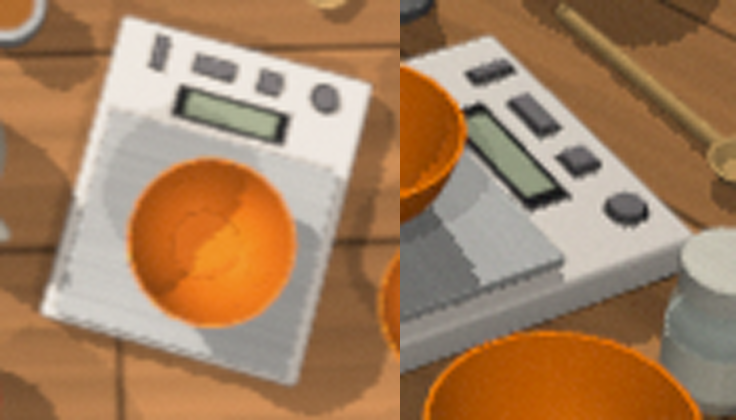

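The crop confirms the keys. The round on/off key is at top pixel (346,214), beside the herb jar; the square hold key is at (332,210). The wide tare key is at (318,207) and the narrow unit bar is at (305,203). Both views agree within 5 mm, and the on-to-unit distance is 0.132 m, as stated. Next I shut the gripper and move above the row.

```bash
python3 -m pendant '[0,0,0,-2.7,-2.6,0,1, 0,0,0,-2.7,-2.6,0,1, 0,0,0,-2.7,-2.6,0,1, 0,0,0,-2.7,-2.6,0,1, 0,0,0,-2.7,-2.6,0,1, 0,0,0,-2.7,-2.6,0,1, 0,0,0,-2.7,-2.6,0,1, 0,0,0,-2.7,-2.6,0,1, 0,0,0,-2.7,-2.6,0,1, 0,0,0,-2.7,-2.6,0,1]' 20
python3 -m pendant '[0,0,0,-2.7,-2.6,0,1, 0,0,0,-2.7,-2.6,0,1, 0,0,0,-2.7,-2.6,0,1, 0,0,0,-2.7,-2.6,0,1, 0,0,0,-2.7,-2.6,0,1, 0,0,0,-2.7,-2.6,0,1, 0,0,0,-2.7,-2.6,0,1, 0,0,0,-2.7,-2.6,0,1, 0,0,0,-2,-2,0,1, 0,0,0,0,0,0,1]'
python3 - <<'E'
from h import *
s=arm.read_state();p,d=arm.grab_frame('wrist');print(s['time'],s['ee_pos'],s['ee_rot'],s['force'],s['grip_width'])
import pickle;pickle.dump((s,p,d),open('pics/w1.pkl','wb'));cv2.imwrite('pics/w1.png',p[:,:,::-1])
E
```

```text
time: 0.98
ee_pos: [0.3451, 0.2289, 0.2312]
ee_rot: [3.141, 0.0, 2.869]
force: [0.6, 0.5, -0.3]
grip_width: -0.0
gripper_force: 0.0
time: 1.82
ee_pos: [0.5129, -0.0573, 0.2311]
ee_rot: [-3.14, 0.002, 2.864]
force: [-0.7, -0.8, -0.4]
grip_width: -0.001
gripper_force: 0.0
1.8167 [ 0.5128515  -0.05730805  0.23110882] [-3.13961785e+00  1.95320571e-03  2.86366098e+00] [-0.72766229 -0.84261067 -0.35370128] -0.0006015102948032642
```

View pics/w1.png

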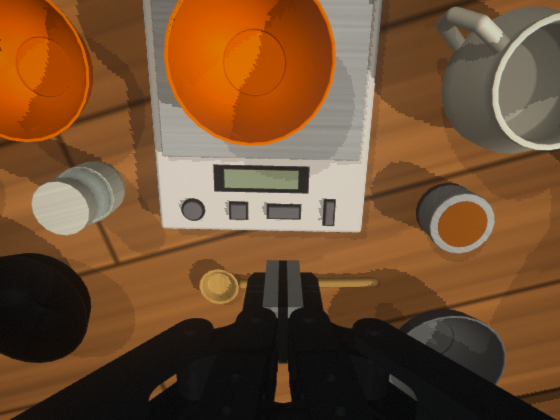

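The wrist view shows on/off at (193,209), hold at (238,210), tare at (284,211) and unit at (329,212). The shut fingertips are at about (283,265).

```bash
python3 - <<'E'
from h import *
import pickle
s,p,d=pickle.load(open('pics/w1.pkl','rb'));cw=cam('wrist',s);ct=cam('top');cs=cam('side')
n=arm.read_state();print(n['time'],n['ee_pos'],n['ee_rot'])
W=blobs(p,(165,197,355,226),130,60,600);W.sort();
top=[(345.7,214.2),(331.8,210.5),(318.2,206.8),(304.6,202.7)]
side=[(343.6,259.5),(332,248.2),(321.6,237.2),(311.2,226.9)]
R=Ro.from_euler('xyz',n['ee_rot']).as_matrix()
for (q,st),t,u in zip(W,top,side):
    a=plane(q,.031,cw);v=tri([ray(q,cw),ray(t,ct),ray(u,cs)]);v2=tri([ray(q,cw),ray(t,ct)])
    i=np.array(q).astype(int);dd=d[i[1],i[0]];o,r=ray(q,cw);
    print(q,st[2:],'plane',np.round(a,4),'tri',np.round(v,4),np.round(v2,4),'depth',np.round(o+r*dd,4),'move cm',np.round(R.T@(a-n['ee_pos'])*100,2))
E
```

```text
1.8667 [ 0.51148295 -0.05488502  0.23084663] [-3.14140496e+00 -5.08447190e-04  2.86476303e+00]
[192.7, 209.1] [24, 23, 434] plane [ 0.5239 -0.1523  0.031 ] tri [ 0.5242 -0.1521  0.027 ] [ 0.5216 -0.1484  0.0417] depth [ 0.5238 -0.1521  0.0315] move cm [-3.87 -9.03 19.98]
[238.0, 210.1] [19, 19, 357] plane [ 0.5369 -0.1108  0.031 ] tri [ 0.537  -0.1099  0.0266] [ 0.5337 -0.107   0.0436] depth [ 0.537  -0.1109  0.0307] move cm [-3.98 -4.68 19.98]
[283.1, 210.9] [35, 17, 539] plane [ 0.5496 -0.0693  0.031 ] tri [ 0.5499 -0.0684  0.027 ] [ 0.5478 -0.0674  0.0359] depth [ 0.5492 -0.0692  0.0323] move cm [-4.07 -0.35 19.98]
[328.4, 211.9] [14, 27, 334] plane [ 0.5626 -0.0277  0.031 ] tri [ 0.5633 -0.0264  0.0268] [ 0.5635 -0.0266  0.0269] depth [ 0.5622 -0.0278  0.0319] move cm [-4.18  4.01 19.98]
```

```bash
python3 -m pendant '[0,0,0,-0.97,-2.26,3,1, 0,0,0,-0.97,-2.26,3,1, 0,0,0,-0.97,-2.26,3,1, 0,0,0,-0.96,-2.25,3,1, 0,0,0,0,0,2.5,1, 0,0,0,0,0,2.5,1, 0,0,0,0,0,0,1, 0,0,0,0,0,0,1, 0,0,0,0,0,0,1, 0,0,0,0,0,0,1]'
python3 - <<'E'
from h import *
import pickle
s=arm.read_state();p,d=arm.grab_frame('wrist');n=arm.read_state();print(s['time'],s['ee_pos'],n['ee_pos'],s['ee_rot'],s['force'])
cv2.imwrite('pics/w2.png',p[:,:,::-1]);pickle.dump((s,p,d),open('pics/w2.pkl','wb'))
cw=cam('wrist',s)
for q,st in blobs(p,(150,150,560,300),130,200,3000):print(q,st,np.round(plane(q,.031,cw),4))
E
```

```text
time: 2.7
ee_pos: [0.5254, -0.15, 0.0636]
ee_rot: [-3.141, 0.004, 2.87]
force: [-0.8, -0.8, 0.2]
grip_width: 0.003
gripper_force: 0.0
2.7 [ 0.52536654 -0.14997908  0.06358953] [ 0.52544058 -0.15005858  0.0636762 ] [-3.14096238  0.00409802  2.86987324] [-0.80259033 -0.77580487  0.20089317]
[530.8, 249.6] [361, 75, 39, 51, 1402] [ 0.5609 -0.0303  0.031 ]
[363.3, 246.1] [195, 79, 39, 35, 1234] [ 0.536 -0.112  0.031]
[447.5, 248.4] [264, 83, 69, 31, 1861] [ 0.5488 -0.071   0.031 ]
```

View pics/w2.png

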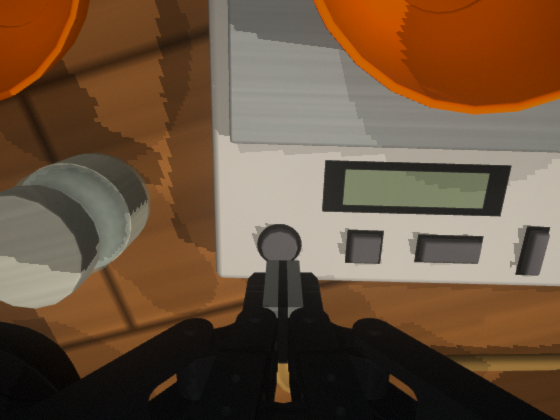

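The on/off key is at (279,242), right under the shut tips and about 3 mm off. The other keys are well clear.

```bash
python3 -m pendant '[0,0,0,0.1,-0.28,1.4,1, 0,0,0,0,0,1.2,1, 0,0,0,0,0,0.3,1, 0,0,0,0,0,0,1, 0,0,0,0,0,0,1, 0,0,0,0,0,0,1]'; python3 -m pendant '[0,0,0,0,0,0.3,1, 0,0,0,0,0,0,1, 0,0,0,0,0,0,1,0,0,0,0,0,0,1]'
```

```text
time: 3.25
ee_pos: [0.5225, -0.1525, 0.0328]
ee_rot: [-3.141, 0.001, 2.869]
force: [0.0, 0.2, 0.4]
grip_width: -0.0
gripper_force: 0.0
time: 3.58
ee_pos: [0.5228, -0.1527, 0.0299]
ee_rot: [-3.141, 0.002, 2.869]
force: [1.5, -0.0, 1.1]
grip_width: -0.001
gripper_force: 0.8
```

```bash
python3 -m pendant '[0,0,0,0,0,0.1,1, 0,0,0,0,0,0,1, 0,0,0,0,0,0,1]'; python3 -m pendant '[0,0,0,0,0,0.08,1, 0,0,0,0,0,0,1, 0,0,0,0,0,0,1]'; python3 - <<'E'
from h import *
import pickle
s=arm.read_state();p,d=arm.grab_frame('wrist');pickle.dump((s,p,d),open('pics/w3.pkl','wb'));print(s['force'],s['ee_pos'])
cv2.imwrite('pics/w3.png',cv2.resize(p[200:320,200:400],None,fx=3,fy=3)[:,:,::-1])
E
```

```text
time: 3.83
ee_pos: [0.5227, -0.1527, 0.0288]
ee_rot: [-3.141, 0.002, 2.869]
force: [1.5, 0.0, 2.7]
grip_width: -0.004
gripper_force: 1.3
time: 4.08
ee_pos: [0.5227, -0.1527, 0.0279]
ee_rot: [-3.141, 0.002, 2.869]
force: [2.1, -0.9, 3.0]
grip_width: -0.001
gripper_force: 1.7
[ 2.12419367 -0.89045457  2.96558897] [ 0.52272936 -0.15266875  0.02791538]
```

View pics/w3.png

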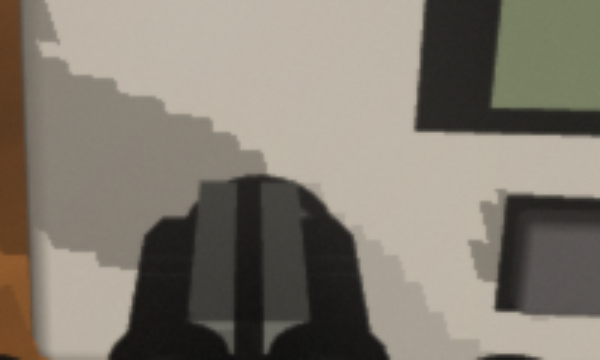

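The tip is centred on the on/off key (arc around (260,180) in the crop). The reading is about 3 N at 3 mm down, so the press registered, and hold is untouched. Now I lift and go to unit.

```bash
python3 -m pendant '[0,0,0,0,0,-1,1, 0,0,0,0,0,-2.2,1, 0,0,0,-0.05,3.3,0,1, 0,0,0,-0.1,3.3,0,1, 0,0,0,-0.1,3.3,0,1, 0,0,0,-0.1,3.28,0,1, 0,0,0,0,0,0,1, 0,0,0,0,0,0,1, 0,0,0,0,0,0,1, 0,0,0,0,0,0,1]'
python3 - <<'E'
from h import *
import pickle
s=arm.read_state();p,d=arm.grab_frame('wrist');print(s['ee_pos'],s['force'])
cv2.imwrite('pics/w4.png',p[:,:,::-1])
cw=cam('wrist',s)
for q,st in blobs(p,(0,150,560,260),130,200,3000):print(q,st,np.round(plane(q,.031,cw),4))
E
```

```text
time: 4.97
ee_pos: [0.5598, -0.0272, 0.0591]
ee_rot: [-3.141, -0.002, 2.868]
force: [-1.4, 0.2, -0.1]
grip_width: -0.0
gripper_force: 0.0
[ 0.55976622 -0.02722472  0.05907044] [-1.44304897  0.21211985 -0.08817989]
[25.7, 244.5] [0, 77, 52, 33, 1368] [ 0.5219 -0.15    0.031 ]
[287.6, 244.2] [276, 79, 25, 31, 733] [ 0.557  -0.0254  0.031 ]
[113.7, 246.3] [93, 83, 42, 27, 1016] [ 0.5347 -0.1085  0.031 ]
[200.2, 248.7] [167, 87, 68, 23, 1454] [ 0.5475 -0.0677  0.031 ]
[540.8, 250.5] [512, 88, 48, 22, 747] [0.5943 0.0946 0.031 ]
```

View pics/w4.png

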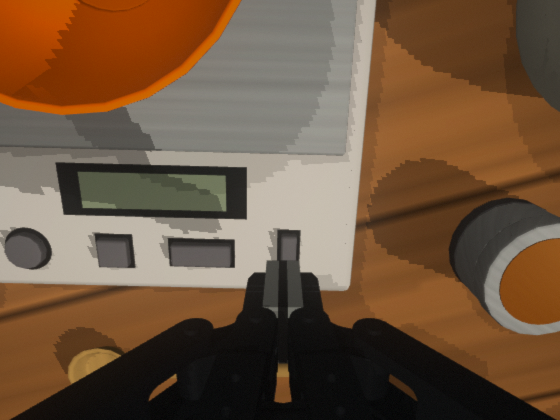

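The unit bar is at (288,245), directly ahead of the tips at column 283, about 1.5 mm to +y. The on key is up again at (26,247).

```bash
python3 -m pendant '[0,0,0,0,0.15,1.4,1, 0,0,0,0,0,1.2,1, 0,0,0,0,0,0,1, 0,0,0,0,0,0,1, 0,0,0,0,0,0,1]'; python3 -m pendant '[0,0,0,0,0,0.3,1, 0,0,0,0,0,0,1, 0,0,0,0,0,0,1]'; python3 -m pendant '[0,0,0,0,0,0.12,1, 0,0,0,0,0,0,1, 0,0,0,0,0,0,1]';python3 -m pendant '[0,0,0,0,0,0.08,1, 0,0,0,0,0,0,1, 0,0,0,0,0,0,1]'
```

```text
time: 5.43
ee_pos: [0.561, -0.0254, 0.0334]
ee_rot: [-3.141, -0.001, 2.868]
force: [0.6, -0.8, 0.2]
grip_width: 0.003
gripper_force: 0.0
time: 5.68
ee_pos: [0.5616, -0.0251, 0.0309]
ee_rot: [-3.141, 0.001, 2.869]
force: [0.8, 0.1, 0.1]
grip_width: -0.003
gripper_force: 0.4
time: 5.93
ee_pos: [0.5617, -0.0251, 0.0297]
ee_rot: [-3.141, 0.001, 2.869]
force: [0.7, -1.4, 2.1]
grip_width: -0.001
gripper_force: 0.9
time: 6.18
ee_pos: [0.5617, -0.0251, 0.0288]
ee_rot: [-3.142, 0.001, 2.869]
force: [0.3, -1.4, 2.9]
grip_width: -0.003
gripper_force: 1.3
```

```bash
python3 -m pendant '[0,0,0,0,0,0.09,1, 0,0,0,0,0,0,1, 0,0,0,0,0,0,1]'; python3 -m pendant '[0,0,0,0,0,-1,1, 0,0,0,0,0,-2.1,1, 0,0,0,0,-2.25,0,1, 0,0,0,0,-2.25,0,1, 0,0,0,0,0,0,1, 0,0,0,0,0,0,1, 0,0,0,0,0,0,1, 0,0,0,0,0,0,1]'
python3 - <<'E'
from h import *
s=arm.read_state();p,d=arm.grab_frame('wrist');print(s['ee_pos'],s['force'])
cv2.imwrite('pics/w5.png',p[:,:,::-1])
cw=cam('wrist',s)
for q,st in blobs(p,(0,150,560,260),130,200,3000):print(q,st,np.round(plane(q,.031,cw),4))
E
```

```text
time: 6.43
ee_pos: [0.5617, -0.0251, 0.0279]
ee_rot: [-3.142, 0.001, 2.869]
force: [1.4, -1.2, 4.0]
grip_width: 0.001
gripper_force: 1.7
time: 7.1
ee_pos: [0.5487, -0.0673, 0.0582]
ee_rot: [3.141, -0.001, 2.869]
force: [0.1, 0.1, 0.3]
grip_width: 0.0
gripper_force: 0.0
[ 0.54872435 -0.06732597  0.05824883] [0.13374982 0.07355315 0.29239088]
[351.3, 151.6] [247, 0, 190, 6, 447] [ 0.5094 -0.0253  0.031 ]
[106.7, 244.2] [80, 77, 53, 33, 1386] [ 0.5215 -0.1509  0.031 ]
[367.8, 244.3] [351, 79, 33, 31, 878] [ 0.5563 -0.0274  0.031 ]
[279.8, 248.6] [242, 87, 75, 23, 1546] [ 0.5468 -0.0697  0.031 ]
```

View pics/w5.png

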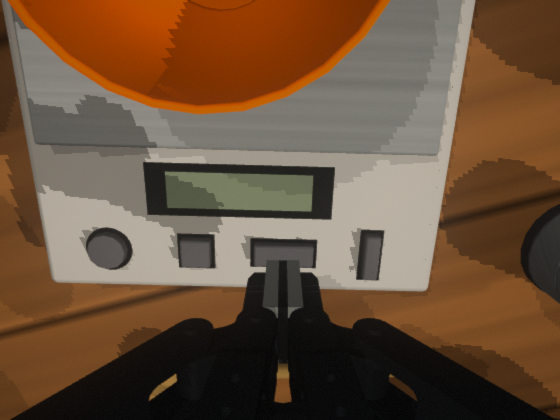

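The tips sit at the tare key, at (283,252), and all keys are up. Now I press tare.

```bash
python3 -m pendant '[0,0,0,0,0,1.3,1, 0,0,0,0,0,1.2,1, 0,0,0,0,0,0,1, 0,0,0,0,0,0,1, 0,0,0,0,0,0,1]'; python3 -m pendant '[0,0,0,0,0,0.3,1, 0,0,0,0,0,0,1, 0,0,0,0,0,0,1]'; python3 -m pendant '[0,0,0,0,0,0.12,1, 0,0,0,0,0,0,1, 0,0,0,0,0,0,1]';python3 -m pendant '[0,0,0,0,0,0.1,1, 0,0,0,0,0,0,1, 0,0,0,0,0,0,1]'
```

```text
time: 7.57
ee_pos: [0.549, -0.0679, 0.0334]
ee_rot: [3.142, -0.001, 2.869]
force: [-1.1, 0.1, -0.3]
grip_width: -0.003
gripper_force: 0.0
time: 7.82
ee_pos: [0.5495, -0.0683, 0.031]
ee_rot: [3.141, 0.001, 2.869]
force: [1.0, 0.5, 1.0]
grip_width: 0.002
gripper_force: 0.3
time: 8.07
ee_pos: [0.5496, -0.0684, 0.0298]
ee_rot: [3.141, 0.001, 2.869]
force: [0.9, 0.0, 1.5]
grip_width: 0.005
gripper_force: 0.9
time: 8.32
ee_pos: [0.5495, -0.0684, 0.0287]
ee_rot: [3.142, 0.001, 2.869]
force: [0.2, 0.0, 3.8]
grip_width: -0.001
gripper_force: 1.3
```

```bash
python3 -m pendant '[0,0,0,0,0,0.08,1, 0,0,0,0,0,0,1, 0,0,0,0,0,0,1]'; python3 -m pendant '[0,0,0,0,0,-1,1, 0,0,0,0,0,-3,1, 0,0,0,0,0,-4,1, 0,0,0,0,0,-4,1, 0,0,0,0,0,-3,1, 0,0,0,0,0,0,1, 0,0,0,0,0,0,1, 0,0,0,0,0,0,1, 0,0,0,0,0,0,1]'
python3 - <<'E'
from h import *
t0=np.load('pics/top0.npz')['p']
s=arm.read_state();p,d=arm.grab_frame('wrist');q,_=arm.grab_frame('side');print(s['ee_pos'],s['force'])
cv2.imwrite('pics/w6.png',np.hstack([cv2.resize(p,(400,300)),cv2.resize(q,(400,300))])[:,:,::-1])
cw=cam('wrist',s)
for q,st in blobs(p,(150,150,400,260),130,60,3000):print(q,st,np.round(plane(q,.031,cw),4),d[int(q[1]),int(q[0])])
E
```

```text
time: 8.57
ee_pos: [0.5496, -0.0684, 0.0279]
ee_rot: [3.142, 0.001, 2.869]
force: [0.7, -0.3, 3.7]
grip_width: 0.002
gripper_force: 1.7
time: 9.32
ee_pos: [0.5472, -0.0678, 0.1754]
ee_rot: [-3.141, -0.005, 2.869]
force: [0.3, -0.2, -0.8]
grip_width: 0.002
gripper_force: 0.0
[ 0.54722401 -0.06782945  0.17537042] [ 0.3340494  -0.16201777 -0.75490607]
[261.5, 161.6] [49, 0, 116, 21, 1142] [ 0.5215 -0.0791  0.031 ] 0.2946689
[174.1, 189.5] [10, 26, 29, 28, 648] [ 0.5241 -0.152   0.031 ] 0.29675382
[338.4, 193.6] [181, 27, 17, 34, 496] [ 0.5626 -0.0278  0.031 ] 0.29925412
[228.8, 191.0] [67, 30, 24, 23, 531] [ 0.537  -0.1108  0.031 ] 0.29867536
[283.7, 192.6] [113, 33, 43, 20, 806] [ 0.5501 -0.0693  0.031 ] 0.2981562
```

View pics/w6.png

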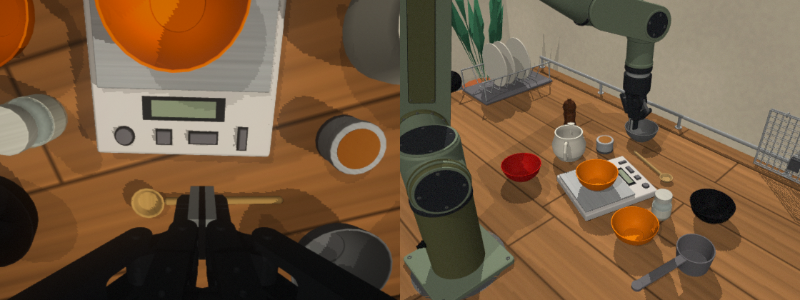

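The keys are up, and their positions match the first measurement to within 1 mm, so the scale hasn't moved. The bowl and the other items look undisturbed, and the hand is clear.

```bash
python3 -c "
from rig import arm
print(arm.job_done())"
```

```text
the job is handed in; nothing more can be done
None
```

I pressed on/off, then unit, then tare, each lightly (3–4 N) and let up before the next; hold was not pressed, the scale and bowl stayed put, the hand is clear, and the job was handed in at about 9.4 s.

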